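# Try the square in the corner of a glued model base

### The arm

A 7-joint arm with a two-finger parallel gripper is mounted at the origin on the work surface. World frame = base frame: x ahead of the robot, y to its left, z up, the work surface at z = 0. Lengths are in m, angles in rad, forces in N, time in s.
With the tool pointing down it reaches from about 0.425 to 0.925 m from the base axis. Payload 6.8 kg.
Tool frame: the origin (TCP) lies between the finger pads; the fingertips stand 14 mm ahead of it and the grasp point (between the pads) lies 5 mm behind it; z points along the fingers, y is the line along which they close (so a half turn about z gives the same grasp; the last joint's range is limited). The gripper opens to 85 mm and grips with 20 to 120 N. Pads are 22 mm wide; open, the fingers measure 114 mm over their backs; the gripper's body (76 mm by 85 mm) begins 54 mm behind the grasp point. The pads swing forward as they close: fully open they stand 13 mm farther back than shut.
Start: joints at [-1.295, 0.477, 0.022, 1.555, -0.011, 1.109, -0.083], TCP at [0.253, 0.626, 0.245] pointing down, gripper open.
Joint ranges: [-2.96, 2.96], [-0.34, 2.1], [-1.41, 1.46], [0.24, 2.44], [-1.37, 4.51], [0.17, 1.92], [-2.96, 2.96]. Speed limits (rad/s): [2.39, 2.39, 3.14, 3.14, 3.14, 3.14, 3.14].

### API

Orientations are given as a rotation vector (axis times angle).
In Python, from bench import r, eyes, ticket gives the robot as it stands. The module is installed in compiled form; this text tells all that it offers.
- The arm moves only by the tool arm_command, never from a script. Its argument "plan" is text: rows parted by semicolons, each of 4 numbers parted by spaces: the shift along the tool's x, y, z in m, then the turn about the tool's z in degrees. In form: tx ty tz yaw; .... A call has 1 to 20 rows; each row shifts and turns the commanded pose from where the row before left it, along the tool's axes as they then stand; what a row does not reach is not made up. A row lasts 1/8 s, in which the tool goes at most 62.5 mm and 10.7 degrees, less where a joint would pass 70% of its speed; a pose out of reach is approached as far as the arm can. A call is refused whole if a number of a shift passes 0.0625 or a number of a turn 10.7, either way. A call with a gripper value outside its range is refused whole. "hand" is the closure, from -1 (fully open) to 1 (shut), set as the call begins (left out, the last holds). The fingers move at their own pace and stop on an object; "grip_force" is the grip in N (left out, the last holds). Time passes only in rows, so rows that do not move let the fingers close. It gives the time, the measured TCP pose, the force, the opening and the grip force at its end, in the units of the state.
- r.get_obs(): the state, without advancing time (a new reading comes with each control period).
- eyes.grab_frame(name): name is "scene" or "top" or "wrist"; returns (picture, depth): 420x560x3 uint8, red, green, blue; 420x560 float32, m along the optical axis (not along the pixel's ray), 0 where there is no reading.
- eyes.calibration(name): a dict with "fov_y" (degrees; the focal length in pixels is half the picture's height over the tangent of half this angle, whatever the lens; pixels are square), "cx", "cy" (the principal point, pixels), "k1" (the pictures are not rectified: a ray, as slopes to the right and down, at radius r is drawn at 1 + k1 r^2 times it, then the intrinsics apply), "origin" and "attitude" of the camera in the world; the wrist camera has in their place "tool_from_camera" (4x4, takes a point from camera to tool coordinates, whose origin is the TCP and whose axes are the flange's). Camera axes: x right, y up, looking along -z (the intrinsics and any distortion apply to the point x, -y, -z); pixel columns grow to the right and rows downward; lengths in m; the calibration is good to about 2 mm. A picture is of the moment at which its call begins: read the wrist's pose just before it. calibration takes no time and is no camera call.
- ticket.hand_in(): hands the job in; it is judged then, once.
The state is a dict: "clock": time; "joints": joint angles; "qvel": joint speeds; "tau": joint torques, N m; "tcp_pos": TCP position; "orientation": TCP orientation; "contact_force": force on the tool from outside, world axes, zero at the start; "moment": the same for the moment, N m; "grip_width": finger opening in m; "gripper_force": force on a finger pad.
Only numpy, scipy, OpenCV 4.12 (cv2) and the standard library are available. Lean on these libraries where they do the work, as an engineer would, in place of code of your own. Each camera call takes 0.05 s, during which the arm holds its last target. There are 200 camera calls.

### The job

The divider has just been glued onto the plywood base on the school desk; set the square up to check it. Lay the square's metal stock on the desk flush along the base's near edge with the blade over the base, slide it along until the blade's edge is flush against the side of the divider, and press it gently but snugly into that corner. Let go and leave it lying flush there, without forcing it or disturbing anything else.

Things in the scene. Friction and masses are not known exactly. Their poses are not given: they have to be found in the camera images.
- base: plywood plate 180 (x) by 260 (y) by 20 mm (z), taped immovably to the desk; origin: centre of its underside, z up. Its vertical -x face (x = -90 mm, towards the robot) is the near edge. A wooden divider strip stands glued on it: x -70 to +50, y +30 to +60, z 20 to 60 mm, exactly square to the near edge; the blade goes against its -y face (y = +30 mm)
- corner (a point): point at desk level on the base's near edge in line with the divider's -y face (base x -90, y +30, z 0 mm), axes as the base: x into the base, at right angles to the near edge; y along the near edge towards the divider's thickness
- square: loose L-shaped square, about 0.34 kg, lying right way up on the desk; origin: centre of the underside of its stock, z up. Stock: aluminium bar 30 (x) by 140 (y) by 28 mm tall; its face x = +15 mm goes against the near edge. Upright wooden grip on the middle of the stock: 14 (x) by 70 mm (y), z 28 to 60 mm. It slides and turns on the desk under a push of 3 to 10 N and may stick at first
- stock_a (a point): on the square: foot of the stock's inner face near the blade end (square x 15, y 65, z 0 mm)
- stock_b (a point): on the square: foot of the stock's inner face near the other end (square x 15, y -65, z 0 mm)
- blade_root (a point): on the square's blade, a white strip with ticks: x 15 to 145, y 38 to 70, z 22 to 25 mm in the square's frame, so it passes 2 mm above the base and shares the plane y = +70 mm with the end of the stock. This point: on its outer edge (the one for the divider), 30 mm out from the stock (square x 45, y 70, z 23.5 mm)
- blade_tip (a point): on the square: on the blade's outer edge near its tip (square x 140, y 70, z 23.5 mm)
- cup_a: a loose white plastic cup, open at the top, 68 mm across the rim, 70 mm tall; a bystander, leave it. Origin: centre of its underside; this one stands on the base, on the blade's side of the divider, some 70 mm or more from it
- cup_b: a loose white plastic cup, open at the top, 68 mm across the rim, 70 mm tall; a bystander, leave it. Origin: centre of its underside
- cup_c: a loose white plastic cup, open at the top, 68 mm across the rim, 70 mm tall; a bystander, leave it. Origin: centre of its underside
- dish: a loose flat clear dish, 60 mm across, 14 mm high, on the base on the far side of the divider; a bystander. Origin: centre of its underside
- jar: a loose closed glass jar with a brass-coloured lid, 68 mm across, 90 mm tall; a bystander. Origin: centre of its underside
- eraser: a loose rubber block eraser 60 by 24 by 14 mm on the desk; a bystander. Origin: centre of its underside
Mind the look-alikes: they are no part of the job. What is shaped like the square but orange or pink is not meant.

How it is judged:
On the way:
1. the square is pressed snugly (more than 2 N) into the corner: stock flush along the near edge and blade flush against the divider, within 2 mm at each end (x of stock_a in the frame of corner between -0.002 and 0.002 m and x of stock_b in the frame of corner between -0.002 and 0.002 m and y of blade_root in the frame of corner between -0.002 and 0.002 m and y of blade_tip in the frame of corner between -0.002 and 0.002 m and height (world z) of square below 0.004 m and angle between square's own z axis and vertical below 0.04 rad and contact force between square and base above 2 N), for 0.1 s.
At the end, for the whole second after the job is handed in: the square lies flat on the desk, at rest and let go, with both ends of its stock within 2 mm of the base's near edge and its blade's edge, at root and tip, within 2 mm of the plane of the divider's -y face (x of stock_a in the frame of corner between -0.002 and 0.002 m and x of stock_b in the frame of corner between -0.002 and 0.002 m and y of blade_root in the frame of corner between -0.002 and 0.002 m and y of blade_tip in the frame of corner between -0.002 and 0.002 m and height (world z) of square below 0.004 m and angle between square's own z axis and vertical below 0.04 rad and linear speed of square below 0.01 m/s and angular speed of square below 0.05 rad/s); the robot touches nothing.
It fails at once if the square is forced against the base or divider (more than 30 N) (contact force between square and base above 30 N).
It fails at once if a cup, the dish, the jar or the eraser is moved more than 20 mm (distance of any of cup_a, cup_b, cup_c, dish, jar, eraser from where it was at the start of the episode above 0.02 m).
It also fails if it takes over 69 s, if anything falls off the work surface, if the arm or the gripper's body presses on something with over 40 N, if the wrist force passes 120 N, or if a joint passes its speed limit or range.

## Working session

There is one attempt and no reset: what is moved stays moved. The work goes in short steps, Python scripts to look and compute and a tool call to move; the robot and the scene stay as the last step left them, time stands still between calls to the robot, and variables do not carry over. Pictures are saved under pics/ and viewed, at most 10 in all, crops included, and the job is handed in when it is done.

Besides the shell and the picture viewer there is one more tool, called after ">>>" in YAML: its name, and indented under it one key for each argument. arm_command: Moves the arm, as the interface text tells. Its arguments: {"type":"object","properties":{"plan":{"type":"string"},"hand":{"type":"number"},"grip_force":{"type":"number"}},"required":["plan"]}

```bash
mkdir -p pics; cat > h.py <<'E'
import numpy as np, cv2
from scipy.spatial.transform import Rotation as R
from bench import r, eyes, ticket
def cam(name,obs=None):
    c=eyes.calibration(name); f=210/np.tan(np.radians(c['fov_y'])/2)
    if name=='wrist':
        T=np.eye(4);T[:3,:3]=R.from_rotvec(obs['orientation']).as_matrix();T[:3,3]=obs['tcp_pos']
        T=T@np.array(c['tool_from_camera'])
    else:
        T=np.eye(4);a=np.array(c['attitude'],float)
        T[:3,:3]=a if a.shape==(3,3) else R.from_rotvec(a).as_matrix();T[:3,3]=c['origin']
    return dict(f=f,cx=c['cx'],cy=c['cy'],k1=c['k1'],T=T)
def rays(C,uv):
    uv=np.atleast_2d(np.asarray(uv,float)); d=(uv-[C['cx'],C['cy']])/C['f']; s=d.copy()
    for _ in range(20): s=d/(1+C['k1']*(s**2).sum(1,keepdims=True))
    v=np.c_[s[:,0],-s[:,1],-np.ones(len(s))]
    return v@C['T'][:3,:3].T
def onz(C,uv,z):
    v=rays(C,uv);o=C['T'][:3,3]; return o+v*((z-o[2])/v[:,2])[:,None]
def proj(C,P):
    p=(np.atleast_2d(P)-C['T'][:3,3])@C['T'][:3,:3]; s=np.c_[p[:,0],-p[:,1]]/-p[:,2:]
    s=s*(1+C['k1']*(s**2).sum(1,keepdims=True)); return s*C['f']+[C['cx'],C['cy']]
E
python3 - <<'E'
from h import *
o=r.get_obs();print(o)
for n in('top','scene'):
    print(eyes.calibration(n)); im,d=eyes.grab_frame(n); np.savez(n+'0.npz',im=im,d=d); cv2.imwrite(f'pics/{n}0.png',im[...,::-1])
print(eyes.calibration('wrist'))
E
```

```text
{'clock': 0.0, 'joints': array([-1.29511833,  0.47782975,  0.02234645,  1.55647886, -0.01148362,
        1.10929184, -0.08310041]), 'qvel': array([ 0.00145152, -0.00087768, -0.00036598, -0.00082502, -0.00089502,
        0.00194973, -0.00032508]), 'tau': array([ 2.06046457e-04, -5.96440351e+01,  1.60880573e+00, -2.81198806e+01,
        1.25790705e-02,  9.22766514e-03, -3.74962440e-06]), 'tcp_pos': array([0.2525421 , 0.62535195, 0.24429438]), 'orientation': array([-5.99071393e-01, -3.08373881e+00,  2.93508753e-03]), 'contact_force': array([-0.76235889, -0.58829208,  0.2336315 ]), 'moment': array([0.01892753, 0.06623784, 0.04472594]), 'gripper_force': 0.0, 'grip_width': 0.08558795251472773}
{'fov_y': 42.13228318270188, 'cx': 281.4958166655948, 'cy': 211.6125533872531, 'k1': -0.15353292484318812, 'origin': array([ 0.20079359, -0.03516838,  1.60280487]), 'attitude': array([ 0.16758806, -0.15498771, -1.47180073])}
{'fov_y': 46.63890519898767, 'cx': 273.24746961261644, 'cy': 208.05845451608877, 'k1': 0.015420656147230058, 'origin': array([ 1.25036791, -0.57008622,  0.76311145]), 'attitude': array([0.85751692, 0.43032255, 0.87301491])}
{'fov_y': 59.68380436253304, 'cx': 281.04872972513846, 'cy': 215.25673629983189, 'k1': -0.027515416160603722, 'tool_from_camera': array([[ 3.69678284e-04,  9.57988778e-01,  2.86805446e-01,
         7.22788273e-02],
       [ 9.99999620e-01, -5.80733452e-04,  6.50817444e-04,
        -8.93831533e-04],
       [ 7.90033325e-04,  2.86805096e-01, -9.57988629e-01,
        -1.28461960e-01],
       [ 0.00000000e+00,  0.00000000e+00,  0.00000000e+00,
         1.00000000e+00]])}
```

View pics/top0.png

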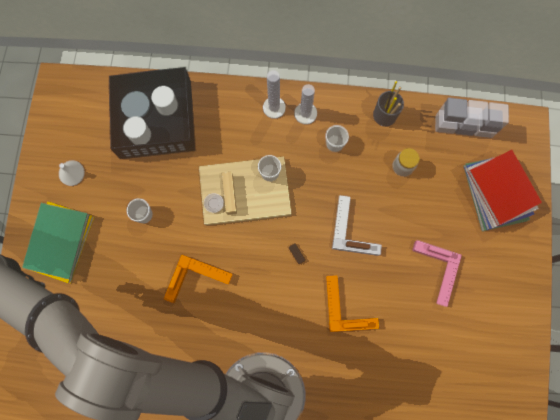

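View pics/scene0.png

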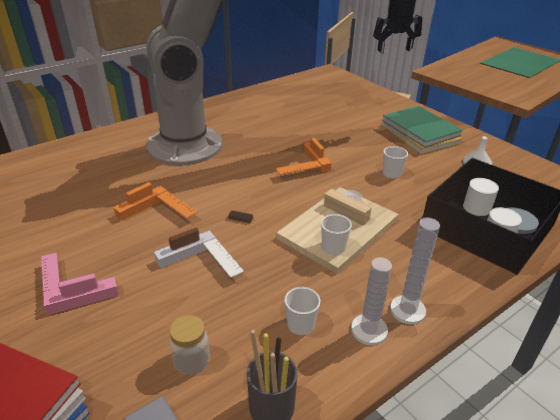

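The top view shows the target, a white/aluminium square with a brown grip, at (358,245). Its stock runs (335,243) to (380,248) and the blade goes up to (343,197). The look-alikes are orange at (198,275), orange at (350,310) and pink at (440,265); I choose the white one by its description. The base is at (245,190), with the divider at (229,192), cup_a at (269,168) and the eraser at (297,253).

```bash
python3 - <<'E'
from h import *
C=cam('top'); z=np.load('top0.npz')
print('stockL,R',onz(C,[(335,243),(380,249)],.028)[:,:2].round(3).tolist())
print('tip',onz(C,[(344,197)],.025).round(3).tolist())
print('grip',onz(C,[(358,245)],.06).round(3).tolist())
b=onz(C,[(199,165),(285,157),(291,213),(205,223)],.02);print('base',b[:,:2].round(3).tolist(),[np.linalg.norm(b[i]-b[(i+1)%4]).round(3) for i in range(4)])
print('cup_a rim, eraser',onz(C,[(269,168)],.09).round(3).tolist(),onz(C,[(297,253)],.014).round(3).tolist())
o=r.get_obs();M=R.from_rotvec(o['orientation']).as_matrix();print(M.round(3))
cv2.imwrite('pics/crop.png',cv2.resize(z['im'][150:290,190:400,::-1],None,fx=3.5,fy=3.5,interpolation=cv2.INTER_CUBIC))
E
```

```text
stockL,R [[0.453, -0.171], [0.448, -0.304]]
tip [[0.594, -0.188, 0.025]]
grip [[0.448, -0.235, 0.06]]
base [[0.654, 0.256], [0.704, -0.001], [0.532, -0.035], [0.478, 0.216]] [np.float64(0.262), np.float64(0.175), np.float64(0.257), np.float64(0.181)]
cup_a rim, eraser [[0.644, 0.04, 0.09]] [[0.416, -0.063, 0.014]]
[[-0.927  0.374 -0.001]
 [ 0.374  0.927 -0.002]
 [-0.    -0.002 -1.   ]]
```

View pics/crop.png

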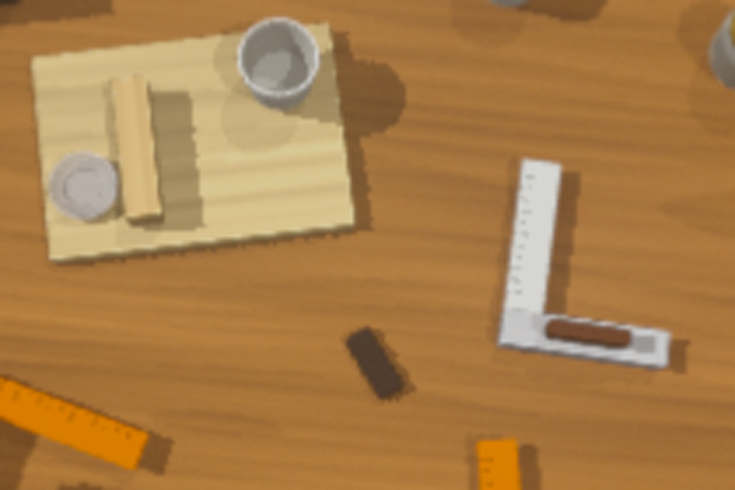

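The crop confirms the white square (grip at crop 588,333) and the base with the divider (140,148). Next I set out to look at the base from above.

```bash
cat >> h.py <<'E'
def pose():
    o=r.get_obs();M=R.from_rotvec(o['orientation']).as_matrix()
    return o,np.degrees(np.arctan2(M[1,0],M[0,0]))
def rows(wps,start=None):
    """wps: (x,y,z,world angle of tool x deg,n)"""
    o,a=pose();p=np.array(o['tcp_pos']) 
    if start is not None: p=np.array(start[:3],float);a=start[3]
    out=[]
    for x,y,z,b,n in wps:
        dp=(np.array([x,y,z])-p)/n;da=(b-a)/n
        for i in range(n):
            t=np.radians(a);out.append('%.4f %.4f %.4f %.2f'%(dp[0]*np.cos(t)+dp[1]*np.sin(t),dp[0]*np.sin(t)-dp[1]*np.cos(t),-dp[2],-da));a+=da
        p=np.array([x,y,z])
    print('; '.join(out))
E
python3 -c "
from h import *
rows([(.48,.25,.3,102,9),(.48,.08,.3,102,4)])"
```

```text
-0.0391 -0.0292 -0.0062 6.22; -0.0420 -0.0248 -0.0062 6.22; -0.0444 -0.0201 -0.0062 6.22; -0.0464 -0.0152 -0.0062 6.22; -0.0477 -0.0101 -0.0062 6.22; -0.0485 -0.0048 -0.0062 6.22; -0.0488 0.0005 -0.0062 6.22; -0.0484 0.0057 -0.0062 6.22; -0.0475 0.0110 -0.0062 6.22; -0.0416 -0.0088 -0.0000 0.00; -0.0416 -0.0088 -0.0000 0.00; -0.0416 -0.0088 -0.0000 0.00; -0.0416 -0.0088 -0.0000 0.00
```

>>> arm_command:
  plan: "-0.039 -0.029 -0.006 6.2; -0.042 -0.025 -0.006 6.2; -0.044 -0.020 -0.006 6.2; -0.046 -0.015 -0.006 6.2; -0.048 -0.010 -0.006 6.2; -0.0485 -0.005 -0.006 6.2; -0.049 0 -0.006 6.2; -0.0485 0.006 -0.006 6.2; -0.0475 0.011 -0.006 6.2; -0.042 -0.009 0 0; -0.042 -0.009 0 0; -0.042 -0.009 0 0; -0.042 -0.009 0 0; 0 0 0 0; 0 0 0 0"

```text
clock: 1.98
tcp_pos: [0.4806, 0.0799, 0.2992]
orientation: [-1.972, -2.445, -0.0]
contact_force: [0.4, 0.9, 0.2]
grip_width: 0.0854
gripper_force: 0.0
```

```bash
python3 - <<'E'
from h import *
o,a=pose();im,d=eyes.grab_frame('wrist');np.savez('w1.npz',im=im,d=d,p=o['tcp_pos'],q=o['orientation']);cv2.imwrite('pics/w1.png',im[...,::-1])
print(o['clock'],o['tcp_pos'],o['joints'].round(2),a)
rows([(.48,-.12,.27,95,5),(.45,-.22,.24,88,3)])
E
```

```text
1.975 [0.4806014  0.07988319 0.29916408] [-0.72  0.11  0.47  1.95 -0.05  1.1  -0.02] 102.23247485985114
-0.0391 -0.0087 0.0058 1.46; -0.0394 -0.0077 0.0058 1.46; -0.0395 -0.0067 0.0058 1.46; -0.0397 -0.0056 0.0058 1.46; -0.0398 -0.0046 0.0058 1.46; -0.0323 -0.0129 0.0100 2.33; -0.0328 -0.0115 0.0100 2.33; -0.0333 -0.0102 0.0100 2.33
```

View pics/w1.png

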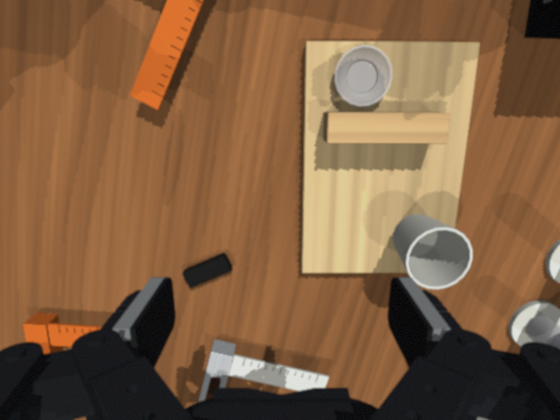

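The wrist view shows the base's near edge from (307,41) to (303,273) and the divider top at (327–447, 112–144). cup_a is at (435,255), the eraser at (207,270), and the square's blade at the bottom, (235,360)–(325,380). Next, above the square.

>>> arm_command:
  plan: "-0.039 -0.0087 0.006 1.5; -0.0395 -0.0077 0.006 1.5; -0.0395 -0.0067 0.006 1.5; -0.0395 -0.0056 0.006 1.5; -0.04 -0.0046 0.006 1.5; -0.0325 -0.013 0.010 2.3; -0.033 -0.0115 0.010 2.3; -0.033 -0.010 0.010 2.3; 0 0 0 0; 0 0 0 0"

```text
clock: 3.28
tcp_pos: [0.45, -0.2198, 0.2392]
orientation: [-2.261, -2.181, -0.0]
contact_force: [0.9, -0.4, 0.1]
grip_width: 0.0854
gripper_force: 0.0
```

```bash
python3 - <<'E'
from h import *
o,a=pose();im,d=eyes.grab_frame('wrist');np.savez('w2.npz',im=im,d=d,p=o['tcp_pos'],q=o['orientation']);cv2.imwrite('pics/w2.png',im[...,::-1])
print(o['clock'],o['tcp_pos'],a)
w=np.load('w1.npz');C=cam('wrist',dict(tcp_pos=w['p'],orientation=w['q']))
v,u=np.mgrid[:420,:560];V=rays(C,np.c_[u.ravel(),v.ravel()]);dirs=V.reshape(420,560,3)
P=C['T'][:3,3]+dirs*w['d'][...,None]; H=P[...,2]
for nm,pt in dict(desk=(250,150),base=(370,230),div=(390,128)).items(): print(nm,H[pt[1]-3:pt[1]+4,pt[0]-3:pt[0]+4].mean())
# near edge: saturation/brightness gradient along rows
g=cv2.cvtColor(w['im'],cv2.COLOR_RGB2GRAY).astype(float)
pts=[]
for y in list(range(60,265,5)):
    s=cv2.GaussianBlur(g,(0,0),1)[y,290:320];k=np.argmax(np.gradient(s));pts.append((290+k,y))
q=onz(C,pts,.02);l=cv2.fitLine(q[:,:2].astype(np.float32),cv2.DIST_HUBER,0,.01,.01).ravel();print('edge',l,pts[::8])
n=np.array([l[1],-l[0]]);print('res',np.abs((q[:,:2]-l[2:])@n).max())
# divider top edge by grad down columns
pts=[]
for x in range(335,442,4):
    s=cv2.GaussianBlur(g,(0,0),1)[130:160,x];k=np.argmin(np.gradient(s));pts.append((x,130+k))
q=onz(C,pts,.06);l2=cv2.fitLine(q[:,:2].astype(np.float32),cv2.DIST_HUBER,0,.01,.01).ravel();print('div',l2,pts[::6],np.degrees(np.arctan2(l2[1],l2[0])),np.degrees(np.arctan2(l[1],l[0])))
print('div far edge',onz(C,[(390,112)],.06),onz(C,[(390,144)],.06),'cornersbase',onz(C,[(307,41),(303,273)],.02))
print('cup',onz(C,[(440,257)],.09),'eraser',onz(C,[(207,270)],.014))
E
```

```text
3.275 [ 0.4500201  -0.21976758  0.23917702] 87.94639852270815
desk -0.00019616146982882066
base 0.020189051004520512
div 0.06713339893983065
edge [ 0.21305497 -0.97704023  0.5031879   0.09606457] [(np.int64(305), 60), (np.int64(305), 100), (np.int64(304), 140), (np.int64(303), 180), (np.int64(303), 220), (np.int64(302), 260)]
res 0.0006089425753007119
div [0.9765621  0.21523583 0.5705741  0.13690428] [(335, np.int64(143)), (359, np.int64(143)), (383, np.int64(143)), (407, np.int64(143)), (431, np.int64(142))] 12.429362 -77.698555
div far edge [[0.57022794 0.16727911 0.06      ]] [[0.57919845 0.13778907 0.06      ]] cornersbase [[ 0.47805183  0.21838544  0.02      ]
 [ 0.53341866 -0.03536931  0.02      ]]
cup [[0.65218038 0.04245583 0.09      ]] eraser [[ 0.41747539 -0.05940332  0.014     ]]
```

View pics/w2.png

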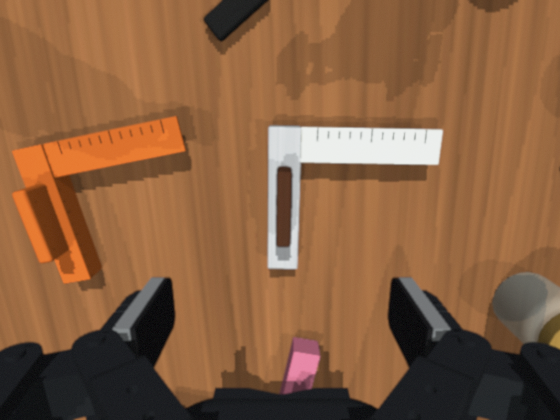

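The wrist view shows the white square: stock (268–300, 126–268), blade outer edge along row 127 from 300 to 442, and grip (277–292, 167–247). The orange and pink ones are elsewhere.

```bash
python3 - <<'E'
from h import *
w=np.load('w2.npz');C=cam('wrist',dict(tcp_pos=w['p'],orientation=w['q']))
hsv=cv2.cvtColor(w['im'],cv2.COLOR_RGB2HSV);m=((hsv[...,1]<70)&(hsv[...,2]>120)).astype(np.uint8);m[:100]=0;m[290:]=0;m[:,:230]=0;m[:,460:]=0
m=cv2.morphologyEx(m,cv2.MORPH_OPEN,np.ones((3,3)))
fit=lambda p,z:cv2.fitLine(onz(C,p,z)[:,:2].astype(np.float32),cv2.DIST_HUBER,0,.01,.01).ravel()
L=[(np.argmax(m[y,:])-.5,y) for y in range(135,262,3)]
T=[(x,np.argmax(m[:,x])-.5) for x in range(315,436,3)]
for n,p,z in(('stock back',L,.028),('blade outer',T,.025)):
    l=fit(p,z);print(n,l,np.degrees(np.arctan2(l[1],l[0])),p[0],p[-1])
d=((hsv[...,2]<110)&(hsv[...,1]>80)).astype(np.uint8);d[:,:268]=0;d[:,302:]=0;d[:150]=0;d[262:]=0
c=max(cv2.findContours(d,cv2.RETR_EXTERNAL,cv2.CHAIN_APPROX_NONE)[0],key=cv2.contourArea);b=cv2.minAreaRect(c);print(b)
g=onz(C,[b[0]],.06);print('grip',g); print('corners',onz(C,[(268,126),(269,268)],.028))
q=onz(C,cv2.boxPoints(b),.06);print([np.linalg.norm(q[i]-q[i-1]).round(4) for i in range(4)])
E
```

```text
stock back [ 0.04586108  0.9989478   0.4379986  -0.20920058] 87.37143 (np.float64(267.5), 135) (np.float64(266.5), 261)
blade outer [ 0.9988789  -0.04733916  0.54362303 -0.16978742] -2.713348 (315, np.float64(125.5)) (435, np.float64(128.5))
((283.5, 206.0), (78.0, 13.0), 90.0)
grip [[ 0.45204415 -0.23176644  0.06      ]]
corners [[ 0.4404727  -0.16507173  0.028     ]
 [ 0.43510155 -0.30496967  0.028     ]]
[np.float64(0.0705), np.float64(0.011), np.float64(0.0705), np.float64(0.0117)]
```

```bash
python3 -c "
from h import *
rows([(.452,-.2345,.12,87.35,4),(.452,-.2345,.046,87.35,5)])"
```

```text
-0.0037 0.0006 0.0298 0.16; -0.0037 0.0006 0.0298 0.16; -0.0037 0.0006 0.0298 0.16; -0.0037 0.0006 0.0298 0.16; 0.0000 0.0000 0.0148 -0.00; 0.0000 0.0000 0.0148 -0.00; 0.0000 0.0000 0.0148 -0.00; 0.0000 0.0000 0.0148 -0.00; 0.0000 0.0000 0.0148 -0.00
```

>>> arm_command:
  plan: "-0.0037 0.0006 0.030 0.15; -0.0037 0.0006 0.030 0.15; -0.0037 0.0006 0.030 0.15; -0.0037 0.0006 0.030 0.15; 0 0 0.0148 0; 0 0 0.0148 0; 0 0 0.0148 0; 0 0 0.0148 0; 0 0 0.014 0; 0 0 0 0; 0 0 0 0"
  hand: -1

```text
clock: 4.7
tcp_pos: [0.451, -0.2363, 0.0463]
orientation: [2.275, 2.166, 0.0]
contact_force: [-0.1, -0.4, 0.1]
grip_width: 0.0853
gripper_force: 0.0
```

>>> arm_command:
  plan: "0 0 0 0; 0 0 0 0; 0 0 0 0; 0 0 0 0; 0 0 0 0; 0 0 0 0; 0 0 0 0; 0 0 0 0"
  hand: 1
  grip_force: 40

```text
clock: 5.7
tcp_pos: [0.4511, -0.236, 0.0462]
orientation: [2.275, 2.167, 0.0]
contact_force: [-0.0, 1.0, 4.0]
grip_width: 0.0133
gripper_force: 45.5
```

```bash
python3 -c "
from h import *
rows([(.451,-.236,.086,87.2,3),(.441,-.10,.086,92,5),(.4415,.0268,.086,102.35,5),(.4949,.0405,.086,102.35,3)])
c=np.array([.4977,.121]);print(pose()[1])"
```

```text
0.0000 -0.0000 -0.0133 0.00; 0.0000 -0.0000 -0.0133 0.00; 0.0000 -0.0000 -0.0133 0.00; 0.0271 -0.0033 -0.0000 -0.96; 0.0271 -0.0029 -0.0000 -0.96; 0.0272 -0.0024 -0.0000 -0.96; 0.0272 -0.0020 -0.0000 -0.96; 0.0272 -0.0015 -0.0000 -0.96; 0.0253 0.0010 -0.0000 -2.07; 0.0253 0.0019 -0.0000 -2.07; 0.0252 0.0028 -0.0000 -2.07; 0.0251 0.0037 -0.0000 -2.07; 0.0249 0.0046 -0.0000 -2.07; 0.0007 0.0184 -0.0000 0.00; 0.0007 0.0184 -0.0000 0.00; 0.0007 0.0184 -0.0000 0.00
87.21020823752787
```

>>> arm_command:
  plan: "0 0 -0.0135 0; 0 0 -0.0135 0; 0 0 -0.013 0; 0.027 -0.0033 0 -0.96; 0.027 -0.0029 0 -0.96; 0.027 -0.0024 0 -0.96; 0.027 -0.002 0 -0.96; 0.027 -0.0015 0 -0.96; 0.0253 0.001 0 -2.07; 0.0253 0.0019 0 -2.07; 0.0252 0.0028 0 -2.07; 0.0251 0.0037 0 -2.07; 0.0249 0.0046 0 -2.07; 0 0 0 0; 0 0 0 0"

```text
clock: 7.58
tcp_pos: [0.4414, 0.0254, 0.0865]
orientation: [1.97, 2.447, 0.0]
contact_force: [-0.7, -0.1, -2.8]
grip_width: 0.0133
gripper_force: 44.5
```

```bash
python3 - <<'E'
from h import *
o,a=pose();print(o['clock'],o['tcp_pos'],a,o['grip_width'],o['contact_force'])
im,d=eyes.grab_frame('wrist');np.savez('w3.npz',im=im,d=d,p=o['tcp_pos'],q=o['orientation']);cv2.imwrite('pics/w3.png',im[...,::-1])
rows([(.4949,.0405,.086,102.35,3),(.4949,.0405,.047,102.35,5)])
E
```

```text
7.575 [0.44140828 0.0254451  0.08652853] 102.32639138883457 0.01327275700547607 [-0.69275741 -0.1171085  -2.76827231]
0.0012 0.0185 0.0001 -0.02; 0.0012 0.0185 0.0001 -0.02; 0.0012 0.0185 0.0001 -0.02; 0.0000 0.0000 0.0078 0.00; 0.0000 0.0000 0.0078 0.00; 0.0000 0.0000 0.0078 0.00; 0.0000 0.0000 0.0078 0.00; 0.0000 0.0000 0.0078 0.00
```

View pics/w3.png

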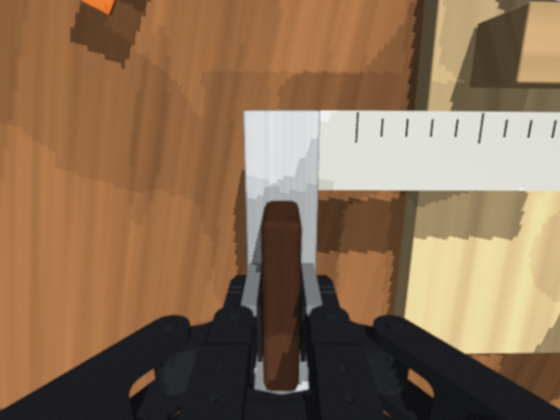

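The view shows the square held straight, with its blade level (outer edge on row 111) over the base and clear of the divider (480–560, 5–85).

>>> arm_command:
  plan: "0.001 0.0185 0 0; 0.001 0.0185 0 0; 0.001 0.0185 0 0; 0 0 0.0078 0; 0 0 0.0078 0; 0 0 0.0078 0; 0 0 0.0078 0; 0 0 0.0065 0; 0 0 0 0; 0 0 0 0"

```text
clock: 8.88
tcp_pos: [0.495, 0.0407, 0.0485]
orientation: [1.969, 2.448, 0.0]
contact_force: [0.8, -1.1, -1.5]
grip_width: 0.0133
gripper_force: 44.6
```

```bash
cat > look.py <<'E'
import sys
from h import *
n=sys.argv[1]
o,a=pose();print(o['clock'],o['tcp_pos'],a,o['contact_force'],o['moment'])
im,d=eyes.grab_frame('wrist');np.savez(n+'.npz',im=im,d=d,p=o['tcp_pos'],q=o['orientation']);cv2.imwrite(f'pics/{n}.png',im[...,::-1])
C=cam('wrist',o);ex=np.array([.9769,.2138]);ey=np.array([-.2138,.9769]);c=np.array([.4977,.121])
d=(o['tcp_pos'][:2]-c);print('tcp in corner mm',1e3*d@ex,1e3*d@ey)
for q,z in(((330,111),.025),((540,111),.025)):
    p=onz(C,[q],z)[0,:2]-c;print(q,'blade',1e3*p@ex,1e3*p@ey)
E
python3 look.py w4
```

```text
8.875 [0.49503297 0.04072544 0.04849531] 102.35644771696415 [ 0.79923104 -1.07087124 -1.53881648] [0.04108543 0.01042543 0.02510905]
tcp in corner mm -19.768124474785804 -77.85001109925571
(330, 111) blade -0.20061529185282168 -8.035326150125353
(540, 111) blade 85.22404148211612 -7.423816966873543
```

View pics/w4.png

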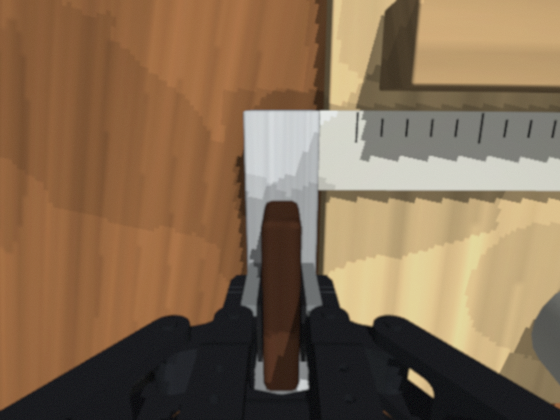

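The view shows the stock about 5 mm short of the near edge and the blade's outer edge about 8 mm below the divider's side, parallel to it. Now I lower it and creep forward.

>>> arm_command:
  plan: "0 0 0.0015 0; 0 0 0.001 0; 0 0 0 0; 0 0.001 0 0; 0 0.001 0 0; 0 0.001 0 0; 0 0 0 0; 0 0 0 0"

```text
clock: 9.93
tcp_pos: [0.4954, 0.0409, 0.0462]
orientation: [-1.967, -2.444, 0.004]
contact_force: [-9.9, -1.0, 14.8]
grip_width: 0.0133
gripper_force: 47.3
```

>>> arm_command:
  plan: "0 0.0005 0 0; 0 0.0005 0 0; 0 0 0 0; 0 0 0 0"

```text
clock: 10.42
tcp_pos: [0.4955, 0.0409, 0.0462]
orientation: [-1.967, -2.443, 0.006]
contact_force: [-11.5, -1.2, 18.7]
grip_width: 0.0132
gripper_force: 47.9
```

>>> arm_command:
  plan: "0 0.0005 0 0; 0 0 0 0; 0 0 0 0"

```text
clock: 10.8
tcp_pos: [0.4956, 0.0409, 0.0462]
orientation: [-1.966, -2.442, 0.006]
contact_force: [-12.6, -0.8, 21.2]
grip_width: 0.0135
gripper_force: 48.2
```

>>> arm_command:
  plan: "0 0 -0.0005 0; 0 0 0 0; 0 0 -0.0005 0; 0 0 0 0; 0 0 0 0"

```text
clock: 11.42
tcp_pos: [0.4992, 0.0417, 0.0468]
orientation: [-1.969, -2.448, 0.0]
contact_force: [-1.1, -0.1, -3.4]
grip_width: 0.013
gripper_force: 44.5
```

>>> arm_command:
  plan: "0 0 -0.0005 0; 0 0 0 0; 0 0 0 0"

```text
clock: 11.8
tcp_pos: [0.4993, 0.0417, 0.0474]
orientation: [-1.969, -2.448, 0.0]
contact_force: [-1.5, -0.7, -3.4]
grip_width: 0.0131
gripper_force: 44.5
```

>>> arm_command:
  plan: "0 0 0.0004 0; 0 0.0005 0 0; 0 0 0 0; 0 0 0 0"

```text
clock: 12.3
tcp_pos: [0.4994, 0.0417, 0.0469]
orientation: [-1.969, -2.447, 0.001]
contact_force: [-3.3, -0.5, -0.4]
grip_width: 0.0134
gripper_force: 44.9
```

>>> arm_command:
  plan: "0 0.0005 0 0; 0 0 0 0; 0 0 0 0"

```text
clock: 12.68
tcp_pos: [0.4994, 0.0417, 0.0468]
orientation: [-1.969, -2.446, 0.002]
contact_force: [-5.5, -2.2, 0.8]
grip_width: 0.0133
gripper_force: 45.0
```

>>> arm_command:
  plan: "0 0.0005 0 0; 0 0 0 0; 0 0 0 0"

```text
clock: 13.05
tcp_pos: [0.4995, 0.0417, 0.0467]
orientation: [-1.968, -2.446, 0.003]
contact_force: [-5.8, -1.7, 1.3]
grip_width: 0.0135
gripper_force: 45.1
```

>>> arm_command:
  plan: "0 -0.0005 0 0; 0.001 0 0 0; 0.001 0 0 0; 0.001 0 0 0; 0.001 0 0 0; 0.001 0 0 0; 0.001 0 0 0; 0 0 0 0; 0 0 0 0"

```text
clock: 14.18
tcp_pos: [0.4983, 0.0467, 0.0467]
orientation: [-1.97, -2.447, 0.003]
contact_force: [-3.7, -3.3, -3.0]
grip_width: 0.0134
gripper_force: 44.6
```

>>> arm_command:
  plan: "0.0005 0 0 0; 0.0005 0 0 0; 0 0 0 0; 0 0 0 0"

```text
clock: 14.68
tcp_pos: [0.4981, 0.0476, 0.0467]
orientation: [1.97, 2.447, -0.003]
contact_force: [-4.1, -4.6, -2.1]
grip_width: 0.0132
gripper_force: 44.5
```

>>> arm_command:
  plan: "0.0005 0 0 0; 0.0005 0 0 0; 0 0 0 0; 0 0 0 0"

```text
clock: 15.18
tcp_pos: [0.4979, 0.0486, 0.0467]
orientation: [1.97, 2.447, -0.003]
contact_force: [-4.3, -3.2, -2.9]
grip_width: 0.0133
gripper_force: 44.5
```

>>> arm_command:
  plan: "0.0005 0 0 0; 0.0005 0 0 0; 0 0 0 0; 0 0 0 0"

```text
clock: 15.68
tcp_pos: [0.4977, 0.0494, 0.0467]
orientation: [1.97, 2.447, -0.003]
contact_force: [-3.4, -5.4, -3.6]
grip_width: 0.0132
gripper_force: 44.5
```

>>> arm_command:
  plan: "0.0005 0 0 0; 0 0 0 0; 0 0 0 0; 0 0 0 0"

```text
clock: 16.18
tcp_pos: [0.4977, 0.0494, 0.0467]
orientation: [1.97, 2.446, -0.003]
contact_force: [-4.1, -4.3, -3.2]
grip_width: 0.0131
gripper_force: 44.5
```

>>> arm_command:
  plan: "0.0005 0 0 0; 0 0 0 0; 0 0 0 0; 0 0 0 0"

```text
clock: 16.68
tcp_pos: [0.4977, 0.0495, 0.0467]
orientation: [1.971, 2.445, -0.004]
contact_force: [-4.2, -7.0, -2.7]
grip_width: 0.0134
gripper_force: 44.6
```

>>> arm_command:
  plan: "0.0005 0.0005 0 0; 0 0 0 0; 0 0 0 0; 0 0 0 0"

```text
clock: 17.18
tcp_pos: [0.4977, 0.0495, 0.0467]
orientation: [1.971, 2.445, -0.005]
contact_force: [-5.0, -8.0, -2.2]
grip_width: 0.0132
gripper_force: 44.8
```

```bash
python3 look.py w5
```

```text
17.175 [0.49770989 0.04947503 0.04672397] 102.24541664987176 [-5.03713892 -8.0245618  -2.24588616] [-1.8494559   1.11821901  0.03729894]
tcp in corner mm -15.282377564601152 -69.87485875403338
(330, 111) blade 4.122035519864745 -0.12894106148038864
(540, 111) blade 88.30783081037637 0.31270221678614263
```

View pics/w5.png

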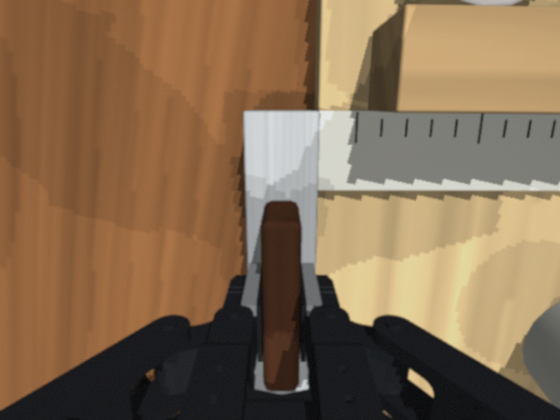

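The view shows the stock flush at the near edge (col 318) and the blade edge against the divider (row 111). I'll ease the load, set it down and release.

>>> arm_command:
  plan: "0 0 0.0005 0; 0 0 0 0; -0.0008 -0.0005 0 0; 0 0 0 0; 0 0 0 0"

```text
clock: 17.85
tcp_pos: [0.4977, 0.0494, 0.0464]
orientation: [1.971, 2.446, -0.003]
contact_force: [-4.4, -6.1, -0.1]
grip_width: 0.0135
gripper_force: 44.9
```

>>> arm_command:
  plan: "0 0 0 0; 0 0 0 0; 0 0 0 0; 0 0 0 0; 0 0 0 0"
  hand: 0.3

```text
clock: 18.48
tcp_pos: [0.4984, 0.0515, 0.0465]
orientation: [1.969, 2.448, 0.0]
contact_force: [0.1, -0.3, -0.5]
grip_width: 0.03
gripper_force: 0.0
```

>>> arm_command:
  plan: "0 0 -0.01 0; 0 0 -0.02 0; 0 0 -0.03 0; 0 0 -0.04 0; 0 0 -0.04 0; 0 0 -0.04 0; 0 0 0 0; 0 0 0 0"

```text
clock: 19.48
tcp_pos: [0.4977, 0.0514, 0.2263]
orientation: [-1.969, -2.447, -0.0]
contact_force: [0.4, -0.4, -1.5]
grip_width: 0.0299
gripper_force: 0.0
```

```bash
python3 look.py w6; python3 - <<'E'
from h import *
w=np.load('w6.npz');C=cam('wrist',dict(tcp_pos=w['p'],orientation=w['q']))
c=np.array([.4977,.121]);E=np.array([[.9769,.2138],[-.2138,.9769]])
hsv=cv2.cvtColor(w['im'],cv2.COLOR_RGB2HSV);m=((hsv[...,1]<60)&(hsv[...,2]>90)).astype(np.uint8)
for nm,pt,z in [(a,p,z) for a,p,z in (('stock',(15,70),.028),('stockend',(0,-70),.028),('tip',(130,0),.025))]:
    print(nm,proj(C,[*(c+np.array(pt)/1e3@E),z]).round())
E
```

```text
19.475 [0.49769568 0.05142383 0.22631577] 102.36580685357671 [ 0.42049429 -0.4050198  -1.53165104] [ 0.01001367 -0.0020946  -0.04565258]
tcp in corner mm -14.879607582779416 -67.9680355028201
(330, 111) blade 27.566603014424253 -0.360469111367963
(540, 111) blade 212.89548825707098 0.9973953294858902
stock [[318.  21.]]
stockend [[297. 190.]]
tip [[447. 111.]]
```

View pics/w6.png

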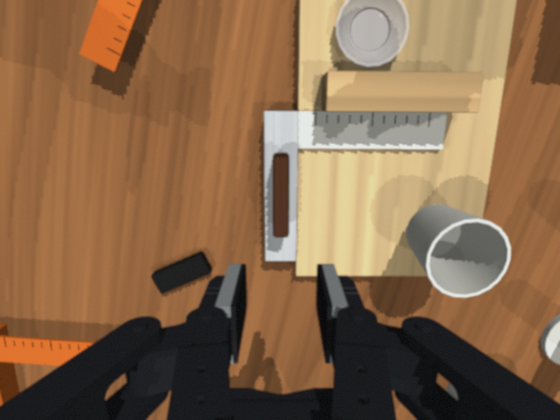

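The view shows the square lying flush: stock edge at col 297 along the near edge, blade edge at row 111 against the divider. The cups, dish and eraser look undisturbed, and the gripper is clear.

```bash
python3 -c "
from bench import ticket
print(ticket.hand_in())"
```

```text
the job is handed in; nothing more can be done
None
```

The square was pressed into the corner with about 9 N at the wrist, then let go. In the last picture it lies flush along the near edge and the divider with nothing else visibly moved, and the job is handed in (no verdict was returned).

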